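Unhook the check weight past the sprung keeper and park it

ROBOT

A 7-joint arm with a two-finger parallel gripper is mounted at the origin on a cart in front of the work surface, level with it; the furniture and walls round the work are solid. World frame = base frame: x ahead of the robot, y to its left, z up, the work surface at z = 0. Lengths are in m, angles in rad, forces in N, time in s.
With the tool pointing down it reaches from about 0.4 to 0.85 m from the base axis. Payload 4.5 kg.
Tool frame: the origin (TCP) lies midway between the tips of the shut fingers; the grasp point (between the pads) lies 19 mm behind it; z points along the fingers, y is the line along which they close (so a half turn about z gives the same grasp; the last joint's range is limited). The gripper opens to 88 mm and grips with 3 to 60 N. Pads are 18 mm wide; open, the fingers measure 123 mm over their backs; the gripper's body (75 mm by 187 mm) begins 45 mm behind the grasp point.
Start: joints at [-1.314, 0.689, -0.195, 1.565, 0.157, 0.902, -0.215], TCP at [0.138, 0.61, 0.239] pointing down, gripper open.
Joint ranges: [-3.01, 3.01], [-0.46, 2.08], [-1.47, 1.51], [0.13, 2.56], [-1, 4.14], [0.04, 2.09], [-2.66, 2.66]. Speed limits (rad/s): [2.57, 2.57, 3.14, 3.14, 3.14, 3.14, 3.14].

INTERFACE

Orientations are given as a unit quaternion [x, y, z, w].
In Python, from plant import r gives the robot as it stands. The module is installed in compiled form; this text tells all that it offers.
- The arm moves only by the tool step_arm, never from a script. Its argument "series" is a list of rows, each a list of 7 numbers: the shift along the world's x, y, z in mm, then the turn, a rotation vector about the world's x, y, z in rad, then the closure, from 0 (fully open) to 1 (shut). A call has 1 to 20 rows; each row shifts and turns the commanded pose from where the row before left it; what a row does not reach is not made up. A row lasts 1/10 s, in which the tool goes at most 50 mm and 8.59 degrees, less where a joint would pass 70% of its speed; a pose out of reach is approached as far as the arm can. A call is refused whole if a number of a shift passes 50 or a number of a turn 0.15, either way. A call with a gripper value outside its range is refused whole. The fingers move at their own pace and stop on an object; "force" is the grip in N (left out, the last holds). Time passes only in rows, so rows that do not move let the fingers close. It gives the time, the measured TCP pose, the force, the opening and the grip force at its end, in the units of the state.
- r.get_state(): the state, without advancing time (a new reading comes with each control period).
- r.snapshot(name): name is "scene" or "side" or "wrist"; returns (picture, depth): 384x512x3 uint8, blue, green, red; 384x512 float32, m along the optical axis (not along the pixel's ray), 0 where there is no reading.
- r.get_calibration(name): a dict with "intrinsics" (3x3 intrinsics, pixels), "pose" (4x4, takes a point from camera to world coordinates). Camera axes: x right, y up, looking along -z (the intrinsics and any distortion apply to the point x, -y, -z); pixel columns grow to the right and rows downward; lengths in m; the calibration is good to about 2 mm. A picture is of the moment at which its call begins: read the wrist's pose just before it. get_calibration takes no time and is no camera call; for the wrist camera it gives the pose at the moment of the call.
- r.finish_job(): hands the job in; it is judged then, once.
The state is a dict: "clock": time; "q": joint angles; "qd": joint speeds; "joint_torque": joint torques, N m; "tool_pos": TCP position; "eef_rot": TCP orientation; "contact_force": force on the tool from outside, world axes, zero at the start; "moment": the same for the moment, N m; "opening": opening from 0.0 (shut) to 1.0 (fully open); "finger_force": force on a finger pad.
Only numpy, scipy, OpenCV 4.12 (cv2) and the standard library are available. Lean on these libraries where they do the work, as an engineer would, in place of code of your own. Each camera call takes 0.05 s, during which the arm holds its last target. There are 200 camera calls.

TASK

Take the brass check weight off the hook stand: hold it by its black handle, use its own cross bar to push the red spring keeper back as far as it will go (feel for the stop, do not force it), and lift the bar out between beak and keeper while it is held back. Then set the weight gently down, upright and fully home in the round recess of the blue nest, and let go of it. Handle it without straining the hook, do not touch the hook stand with the gripper, and leave the small things around where they are.

Things in the scene. Friction and masses are not known exactly. Their poses are not given: they have to be found in the camera images.
- stand: Fixed hook stand. Origin: on the table under the axis of its steel post (18 mm diameter, top at z 135 mm). Grey base plate 12 mm high, x -35..+75, y -60..+60 mm. A flat steel arm 14 mm wide runs from the post along -x, top at z 121 mm, to x -104 mm. It carries a yellow hook head and a red keeper. +x points away from the robot, give or take its yaw of 0.4 rad.
- hook_pocket (a point): Point fixed to the stand at x -82, y 0, z 125 mm, where the cross bar's middle hangs at the start (y within 4 mm), somewhere in the hook's 27 mm long pocket. The yellow head and red keeper are clamped on the arm together, shifted by an unknown -9 to +9 mm along the stand's x; the head stays put under load. The strap under the arm reaches down to z 104 mm.
- beak_end (a point): Point fixed to the stand at x -68.5, y 0, z 142 mm: nominal rear end of the yellow beak, which roofs the pocket from there forward to x -103.5; underside z 134, 131.5 at the end nib; 18 mm wide at most; shifts with the head by the unknown -9..+9 mm. A bar raised 25 mm clears the beak (34 mm is the most, then the weight meets the strap); draw it off along -x to 60 mm in front of hook_pocket.
- keeper_face (a point): Point fixed to the stand at x -68.5, y 0, z 132 mm: nominal front face of the closed red keeper (z 122..141.5, 14 mm wide), a gate that meets the beak's end and slides along the stand's +x for 10.5 mm to a hard stop; 4 N to start it, 8 N just before the stop. Shifts with the head. The bar clears the beak's end only in the last 2.5 mm. About 12 N holds it on the stop; 20 N strains the hook.
- check_weight: Loose brass cylinder 50 mm in diameter, 45 mm high, with a steel frame on top; 0.25 to 0.46 kg in all, rigid. Origin: centre of its underside, z up. Two upright rods (7 mm diameter) at y +-21 mm rise to the black handle. At the start it hangs with its cross bar on the hook arm, origin 25 mm above the table, axes along the stand's within 0.04 rad.
- handle (a point): Middle of the weight's black handle block, 148 mm above its underside: 14 mm (weight's x) by 52 mm (y) by 32 mm high. Grip it from above with the fingers closing along the weight's x and the fingertips no lower than 18 mm below this point, as the beak lies some 30 mm below it. A grip of about 40 N keeps it from turning in the fingers.
- cross_bar (a point): Middle of the check weight's round cross bar (8 mm diameter, along the weight's y), 100 mm above its underside.
- nest: Fixed blue block 92 x 92 x 18 mm with a round recess of 60 mm diameter, 8 mm deep, chamfered, in its top; the recess floor is 10 mm above the table. Origin: centre of its underside.
- vial: Loose white vial, 31 mm diameter, 42 mm high, bystander. Origin: centre of the underside.
- tape: Loose roll of beige tape lying flat, 62 mm diameter, 25 mm high, bystander. Origin: centre of the underside.
- beaker: Loose clear small beaker, 45 mm diameter, 57 mm high, bystander. Origin: centre of the underside.

How it is judged:
On the way, in this order (a step that is already met when the one before it is completed fails the run):
1. the cross bar, still low in the hook, is pushed back against the keeper (at least 8 mm from where it hung) (x of cross_bar in the frame of stand between -0.074 and -0.05 m and z of cross_bar in the frame of stand below 0.131 m), for 0.1 s.
2. the cross bar has been lifted out above the beak (z of cross_bar in the frame of stand above 0.146 m), for 0.1 s.
At the end, for the whole second after the job is handed in: The check weight stands upright (within 0.06 rad) and at rest on the floor of the nest's recess (underside within 3 mm of the floor's height, centre within 7.5 mm of the nest's centre), released (horizontal distance between check_weight and nest below 0.0075 m and z of check_weight in the frame of nest between 0.007 and 0.0125 m and angle between check_weight's own z axis and vertical below 0.06 rad and linear speed of check_weight below 0.02 m/s); the robot touches nothing.
It fails at once if the weight pushes or pulls on the hook stand (keeper, beak or arm) with more than 20 N (contact force between check_weight and stand above 20 N).
It fails at once if the fingers or arm press on the hook stand with more than 2 N (contact force between any of the fingers, the arm and stand above 2 N).
It fails at once if the weight is set on the nest harder than 40 N (contact force between check_weight and nest above 40 N).
It fails at once if the vial, tape roll or beaker is moved more than 20 mm (distance of any of vial, tape, beaker from where it was at the start of the episode above 0.02 m).
It also fails if it takes over 72 s, if anything falls off the work surface, if the arm or the gripper's body presses on something with over 40 N, if the wrist force passes 120 N, or if a joint passes its speed limit or range.

## Working session

There is one attempt and no reset: what is moved stays moved. The work goes in short steps, Python scripts to look and compute and a tool call to move; the robot and the scene stay as the last step left them, time stands still between calls to the robot, and variables do not carry over. Pictures are saved under pics/ and viewed, at most 10 in all, crops included, and the job is handed in when it is done.

Besides the shell and the picture viewer there is one more tool, called after ">>>" by a JSON object that holds its "name" and its "arguments", one argument or row to a line. step_arm: Moves the arm, as the interface text tells. Its arguments: {"type":"object","properties":{"series":{"type":"array"},"force":{"type":"number"}},"required":["series"]}

```bash
mkdir -p pics
cat > h.py <<'E'
import numpy as np, cv2
from plant import r
def cloud(n):
    c=r.get_calibration(n); im,d=r.snapshot(n); K=np.array(c['intrinsics']); P=np.array(c['pose'])
    v,u=np.mgrid[:d.shape[0],:d.shape[1]]
    X=np.stack([(u-K[0,2])/K[0,0]*d,-(v-K[1,2])/K[1,1]*d,-d],-1)
    W=X@P[:3,:3].T+P[:3,3]; W[d==0]=np.nan
    return im,d,W
E
python3 - <<'E'
from h import *
s=r.get_state(); print({k:np.round(v,3) for k,v in s.items()})
for n in ["scene","side"]:
    im,d,W=cloud(n); cv2.imwrite(f"pics/{n}0.png",im); np.savez(f"{n}0.npz",im=im,W=W)
    c=r.get_calibration(n); print(n,{k:np.round(v,3).tolist() for k,v in c.items()})
E
```

```text
{'clock': np.float64(0.0), 'q': array([-1.314,  0.69 , -0.195,  1.566,  0.157,  0.902, -0.215]), 'qd': array([ 0.   ,  0.001, -0.001, -0.001,  0.002,  0.001,  0.   ]), 'joint_torque': array([ 0.0000e+00, -5.2758e+01, -1.2670e+00, -1.5343e+01, -5.3000e-02,
        7.0000e-03,  0.0000e+00]), 'tool_pos': array([0.138, 0.609, 0.238]), 'eef_rot': array([ 0.111,  0.994, -0.001, -0.   ]), 'contact_force': array([-0.533, -0.378, -0.367]), 'moment': array([-0.017,  0.035, -0.046]), 'finger_force': np.float64(0.0), 'opening': np.float64(0.999)}
scene {'intrinsics': [[472.161, 0.0, 263.851], [0.0, 472.161, 187.731], [0.0, 0.0, 1.0]], 'pose': [[0.753, 0.275, -0.597, 0.013], [-0.657, 0.296, -0.693, -0.67], [-0.014, 0.915, 0.403, 0.52], [0.0, 0.0, 0.0, 1.0]]}
side {'intrinsics': [[438.865, 0.0, 258.093], [0.0, 438.865, 192.233], [0.0, 0.0, 1.0]], 'pose': [[0.849, 0.26, -0.461, 0.197], [-0.529, 0.458, -0.715, -0.635], [0.025, 0.85, 0.526, 0.584], [0.0, 0.0, 0.0, 1.0]]}
```

View pics/scene0.png

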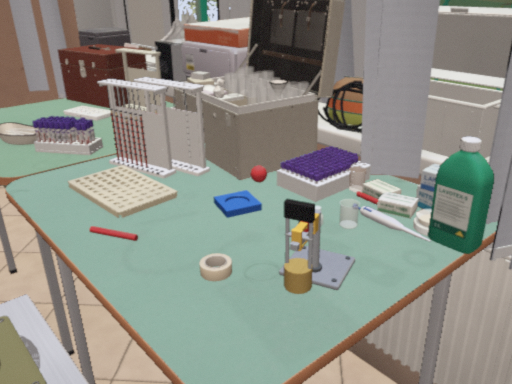

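View pics/side0.png

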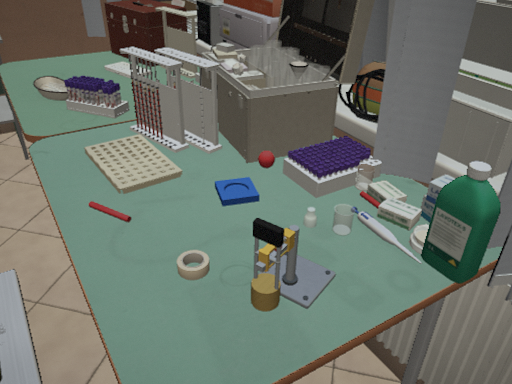

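The scene picture shows the weight at (298,275) with its handle at (299,211), the stand base at (318,265), the nest at (237,203), the tape at (216,267), and the vial and beaker near (300,222) and (348,213). The side view agrees: handle (268,232), yellow beak (280,245), nest (237,190).

Run:
```python
import numpy as np,cv2
for n,boxes in {"scene":dict(handle=(283,198,317,224),work=(260,190,365,300),nest=(210,188,265,218),tape=(195,250,240,285)),"side":dict(handle=(248,215,290,248),work=(225,210,345,320),nest=(210,175,262,208),tape=(170,248,215,282))}.items():
    f=np.load(n+"0.npz"); im,W=f['im'],f['W']; hsv=cv2.cvtColor(im,cv2.COLOR_BGR2HSV).astype(int)
    def sel(b,c):
        m=np.zeros(im.shape[:2],bool); x0,y0,x1,y1=boxes[b]; m[y0:y1,x0:x1]=1
        m&=c&np.isfinite(W[...,2]); return W[m]
    H,S,V=hsv[...,0],hsv[...,1],hsv[...,2]; z=np.nan_to_num(W[...,2])
    def rep(name,p):
        if len(p)<5: print(n,name,len(p)); return
        (c,sz,a)=cv2.minAreaRect((p[:,:2]*1000).astype(np.float32))
        print(n,name,len(p),'med',np.round(np.median(p,0),4),'rect c',np.round(c,1),'sz',np.round(sz,1),'ang',round(a,1),'z',np.round(np.percentile(p[:,2],[2,50,98]),4))
    rep('handle',sel('handle',(V<60)&(z>.12)))
    rep('handletop',sel('handle',(V<70)&(z>.183)))
    rep('nest',sel('nest',(H>100)&(H<130)&(S>150)))
    rep('nesttop',sel('nest',(H>100)&(H<130)&(S>150)&(z>.014)))
    rep('yellow',sel('work',(H>18)&(H<30)&(S>150)&(z>.12)))
    rep('red',sel('work',((H<8)|(H>172))&(S>150)&(z>.1)))
    rep('brass',sel('work',(H>12)&(H<28)&(S>100)&(z<.08)&(z>.015)))
    rep('brasstop',sel('work',(H>12)&(H<28)&(S>100)&(z<.08)&(z>.064)))
    rep('base',sel('work',(S<70)&(z>.008)&(z<.016)))
    rep('post',sel('work',(S<70)&(z>.128)&(z<.14)&(V>60)))
    rep('tape',sel('tape',(z>.02)))
```

```text
scene handle 512 med [ 0.5029 -0.1878  0.1763] rect c [ 503.6 -185.9] sz [ 9.8 48.5] ang 23.7 z [0.1611 0.1763 0.1899]
scene handletop 166 med [ 0.5042 -0.1869  0.188 ] rect c [ 504.5 -185.3] sz [11.6 47.9] ang 23.3 z [0.1834 0.188  0.1902]
scene nest 781 med [0.6515 0.17   0.0166] rect c [653.4 178.4] sz [92.6 91.1] ang 73.8 z [0.0046 0.0166 0.021 ]
scene nesttop 463 med [0.6495 0.17   0.0189] rect c [653.6 179. ] sz [91.5 91.1] ang 73.8 z [0.0142 0.0189 0.021 ]
scene yellow 142 med [ 0.4992 -0.1854  0.1331] rect c [ 534.3 -187.2] sz [80.1 28.7] ang 12.8 z [0.1212 0.1331 0.1652]
scene red 6 med [ 0.5303 -0.1783  0.1278] rect c [ 529.4 -178.3] sz [1.7 5.8] ang 73.3 z [0.1266 0.1278 0.1288]
scene brass 787 med [ 0.4945 -0.1945  0.0591] rect c [ 557.8 -151.2] sz [172.6  45.6] ang 33.1 z [0.0293 0.0591 0.0716]
scene brasstop 333 med [ 0.5006 -0.187   0.0698] rect c [ 503.2 -184. ] sz [45.2 43. ] ang 69.6 z [0.0645 0.0698 0.0721]
scene base 1413 med [ 0.6159 -0.1642  0.0127] rect c [726.2 -59.2] sz [439.6 184.9] ang 41.6 z [0.0085 0.0127 0.0153]
scene post 103 med [ 0.5128 -0.1676  0.134
[... 670 characters left out ...]
0 med [ 0.5068 -0.1858  0.1341] rect c [ 536.7 -182.8] sz [83.2 36.1] ang 20.3 z [0.1211 0.1341 0.1843]
side red 3
side brass 850 med [ 0.4989 -0.1955  0.0634] rect c [ 505.2 -185.2] sz [48.9 44.3] ang 80.5 z [0.0295 0.0634 0.0705]
side brasstop 420 med [ 0.5036 -0.1863  0.0687] rect c [ 505.5 -185. ] sz [48.4 43.8] ang 80.5 z [0.0649 0.0687 0.0708]
side base 1729 med [ 0.611  -0.1677  0.0116] rect c [ 659.3 -116. ] sz [247.3 127.2] ang 28.1 z [0.0088 0.0116 0.0145]
side post 137 med [ 0.552  -0.1662  0.1342] rect c [ 548.8 -176.1] sz [96.2 46.3] ang 13.4 z [0.1281 0.1342 0.1389]
side tape 389 med [ 0.4456 -0.0257  0.0234] rect c [446.5 -22.9] sz [62.3 60.6] ang 43.4 z [0.0205 0.0234 0.0254]
```

Run:
```python
import cv2
a=cv2.imread('pics/scene0.png')[190:300,235:365]; b=cv2.imread('pics/side0.png')[200:315,220:350]
f=lambda x:cv2.resize(x,(400,350),interpolation=cv2.INTER_CUBIC)
cv2.imwrite('pics/crop0.png',cv2.hconcat([f(a),f(b)]))
```

```text
(no output)
```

View pics/crop0.png

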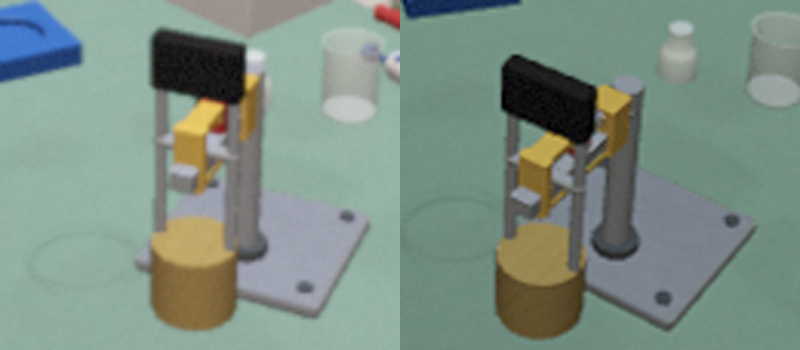

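The crops show the black handle in front of the yellow hook head. The cross bar sits between the rods under the beak, with the red keeper just behind it and a taller yellow block near the post.

Run:
```python
import numpy as np,cv2
for n in ["scene","side"]:
    f=np.load(n+"0.npz"); im,W=f['im'],f['W']; hsv=cv2.cvtColor(im,cv2.COLOR_BGR2HSV).astype(int)
    H,S,V=hsv[...,0],hsv[...,1],hsv[...,2]; z=np.nan_to_num(W[...,2]); D=np.hypot(W[...,0]-.585,W[...,1]+.15)
    m=(S<70)&(z>.006)&(z<.017)&(D<.11)
    k=cv2.morphologyEx(m.astype(np.uint8),cv2.MORPH_OPEN,np.ones((3,3)))
    nb,l,st,_=cv2.connectedComponentsWithStats(k); i=1+np.argmax(st[1:,4]); p=W[l==i]
    c,sz,a=cv2.minAreaRect((p[:,:2]*1000).astype(np.float32)); print(n,'base',np.round(c,1),np.round(sz,1),round(a,1))
    yaw=.415; c_,s_=np.cos(yaw),np.sin(yaw)
    pm=(z>.13)&(z<.14)&(S<70)&(D<.2)&(V>70); 
    ym=(H>18)&(H<32)&(S>120)&(z>.1)&(D<.2)
    for nm,mm in(('post',pm),('yel',ym)):
        q=W[mm]; d=q[:,:2]-[.5055,-.1855]; x=d@[c_,s_]*1000; y=d@[-s_,c_]*1000
        o=np.argsort(x); print(nm); print(np.round(np.c_[x,y,q[:,2]*1000][o][::max(1,len(o)//22)]).astype(int).tolist())
    # obstacles
    P=W[(z>.09)&(W[...,0]>.0)&(W[...,0]<1)&(W[...,1]>-.5)&(W[...,1]<.9)]
    g={}
    for a in P: k=(int(a[0]//.1),int(a[1]//.1)); g.setdefault(k,[]).append(a[2])
    print('obst',{k:round(max(v),2) for k,v in g.items() if len(v)>5 and np.hypot(*k)<11})
```

```text
scene base [ 608.6 -165.9] [110.9  74.4] 24.1
post
[[-11, 10, 137], [-2, 24, 139], [-1, -20, 133], [-1, -20, 134], [0, -18, 132], [0, -20, 140], [0, 25, 132], [0, -13, 130], [1, -16, 139], [1, -19, 137], [1, -16, 134], [1, 20, 130], [1, -7, 130], [2, 24, 135], [2, 26, 132], [3, 23, 138], [3, -20, 136], [4, -22, 133], [81, 0, 135], [82, -7, 134], [83, -5, 135], [85, -2, 136], [86, 0, 135], [88, -5, 137], [90, 3, 137], [94, 1, 135]]
yel
[[-12, 2, 132], [-10, 3, 132], [-10, -4, 134], [-10, -4, 132], [-9, -6, 141], [-9, 0, 125], [-9, 5, 129], [-8, 7, 142], [-8, 7, 139], [-6, -1, 142], [-5, -6, 126], [0, 0, 143], [4, 2, 142], [7, -3, 107], [10, -4, 106], [14, -4, 142], [20, 2, 142], [24, 0, 142], [55, -7, 127], [56, -7, 114], [60, -8, 115], [64, -10, 131], [67, -9, 125]]
obst {(9, -3): np.float64(0.41), (8, 6): np.float64(0.25), (9, 6): np.float64(0.25), (9, 5): np.float64(0.24), (9, 4): np.float64(0.24), (6, 6): np.float64(0.26), (6, 5): np.float64(0.26), (8, 5): np.float64(0.24), (5, 6): np.float64(0.26), (7, 5): np.float64(0.26), (8, 4): np.float64(0.24), (9, 3): np.float64(0.25), (8, 
[... 1293 characters left out ...]
: np.float64(0.24), (5, 6): np.float64(0.26), (6, 5): np.float64(0.26), (7, 5): np.float64(0.26), (8, 7): np.float64(0.21), (9, 4): np.float64(0.24), (5, 5): np.float64(0.26), (8, 5): np.float64(0.24), (8, 4): np.float64(0.24), (7, 4): np.float64(0.26), (6, 4): np.float64(0.26), (9, 3): np.float64(0.25), (8, 3): np.float64(0.23), (9, 2): np.float64(0.24), (5, 8): np.float64(0.11), (7, 3): np.float64(0.21), (4, 8): np.float64(0.1), (8, 2): np.float64(0.21), (7, 2): np.float64(0.2), (8, -3): np.float64(0.23), (9, -3): np.float64(0.23), (9, -2): np.float64(0.11), (8, -4): np.float64(0.2), (9, -4): np.float64(0.19), (5, -2): np.float64(0.19), (4, -2): np.float64(0.19), (5, -3): np.float64(0.19)}
```

>>> {"name": "step_arm", "arguments": {
  "series": [
    [0,0,33,0,0,0,0],
    [0,0,33,0,0,0,0],
    [0,0,33,0,0,0,0],
    [32,-30,0,0,0,-0.05,0],
    [32,-30,0,0,0,-0.05,0],
    [32,-30,0,0,0,-0.05,0],
    [32,-30,0,0,0,-0.05,0],
    [32,-30,0,0,0,-0.05,0],
    [33,-32,0,0,0,-0.05,0],
    [33,-32,0,0,0,-0.05,0],
    [33,-32,0,0,0,-0.05,0],
    [33,-32,0,0,0,-0.05,0],
    [18,-38,0,0,0,-0.05,0],
    [18,-38,0,0,0,-0.05,0],
    [18,-38,0,0,0,-0.05,0],
    [18,-38,0,0,0,-0.05,0],
    [8,-45,0,0,0,-0.05,0],
    [8,-45,0,0,0,-0.05,0],
    [8,-45,0,0,0,-0.05,0],
    [8,-45,0,0,0,-0.05,0]
  ],
  "force": 40
}}

```text
clock: 2.1
tool_pos: [0.5339, -0.0022, 0.3375]
eef_rot: [0.512, 0.859, -0.0, -0.0]
contact_force: [-0.1, 0.7, 0.1]
opening: 0.995
finger_force: 0.0
```

>>> {"name": "step_arm", "arguments": {
  "series": [
    [-5,-36,0,0,0,-0.02,0],
    [-6,-37,0,0,0,-0.02,0],
    [-6,-37,0,0,0,-0.02,0],
    [-6,-37,0,0,0,-0.02,0],
    [-6,-37,0,0,0,0,0],
    [0,0,-12,0,0,0,0],
    [0,0,0,0,0,0,0]
  ]
}}

```text
clock: 2.8
tool_pos: [0.5036, -0.1852, 0.3244]
eef_rot: [0.546, 0.838, -0.0, -0.002]
contact_force: [0.1, 0.6, 0.2]
opening: 1.0
finger_force: 0.0
```

Run:
```python
from h import *
s=r.get_state(); print({k:np.round(s[k],4) for k in('tool_pos','eef_rot','q')})
im,d,W=cloud('wrist'); cv2.imwrite('pics/w1.png',im); np.savez('w1.npz',im=im,W=W)
for n in('scene','side'):
    f=np.load(n+'0.npz'); i,w=f['im'],f['W']; h=cv2.cvtColor(i,cv2.COLOR_BGR2HSV); m=((h[...,0]<8)|(h[...,0]>172))&(h[...,1]>150)&(w[...,2]>.1)&(w[...,0]<1); p=w[m]
    p=p[(p[:,1]>.1)]; print(n,len(p),np.round(np.percentile(p,[5,50,95],axis=0),3).tolist() if len(p) else '')
h=cv2.cvtColor(im,cv2.COLOR_BGR2HSV); m=(h[...,2]<70)&(W[...,2]>.183)&(W[...,2]<.196); p=W[m]; p=p[np.hypot(p[:,0]-.505,p[:,1]+.185)<.05]
c,sz,a=cv2.minAreaRect((p[:,:2]*1000).astype(np.float32)); print('handle',len(p),np.round(c,1),np.round(sz,1),a,np.median(p[:,2]))
```

```text
{'tool_pos': array([ 0.5036, -0.1852,  0.3244]), 'eef_rot': array([ 5.461e-01,  8.377e-01, -5.000e-04, -1.600e-03]), 'q': array([ 0.2   ,  0.4705,  0.1047,  1.7219, -0.058 ,  0.9556,  0.7426])}
scene 149 [[0.78, 1.337, 0.114], [0.83, 1.431, 0.19], [0.96, 1.627, 0.227]]
side 469 [[0.584, 0.613, 0.106], [0.827, 1.371, 0.169], [0.962, 1.641, 0.229]]
handle 771 [ 507.2 -181.2] [13.1 50.4] 24.523332595825195 0.18883522279137666
```

View pics/w1.png

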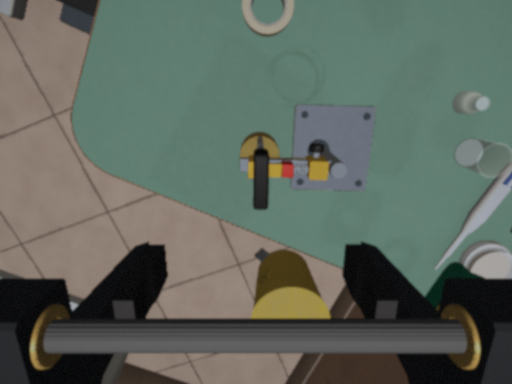

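The wrist view shows the handle at (261,180), the keeper at (287,170), and the base plate, fully visible, at (333,147).

Run:
```python
import numpy as np,cv2
f=np.load('w1.npz'); im,W=f['im'],f['W']; h=cv2.cvtColor(im,cv2.COLOR_BGR2HSV).astype(int); H,S,V=h[...,0],h[...,1],h[...,2]; z=W[...,2]
m=np.zeros(z.shape,bool); m[95:200,235:385]=1
b=W[m&(S<70)&(z>.005)&(z<.018)]; c,sz,a=cv2.minAreaRect((b[:,:2]*1000).astype(np.float32)); print('base',np.round(c,1),np.round(sz,1),a)
yaw=np.deg2rad(a if sz[0]>-1 else a); 
if not 0.2<yaw<.6: yaw=.415
for n,mm in dict(post=(S<70)&(z>.129)&(z<.142),yel=(H>18)&(H<32)&(S>130)&(z>.1),red=((H<8)|(H>172))&(S>130)&(z>.1),handle=(V<70)&(z>.183)).items():
    p=W[m&mm]; d=p[:,:2]*1000-[506.4,-184]; x=d@[np.cos(yaw),np.sin(yaw)]; y=d@[-np.sin(yaw),np.cos(yaw)]
    print(n,len(p),'x',np.round(np.percentile(x,[1,10,50,90,99]),1),'y',np.round(np.percentile(y,[1,50,99]),1),'z',np.round(np.percentile(p[:,2],[2,50,98]),3))
```

```text
base [ 601.7 -143.2] [110.3 120. ] 22.4665584564209
post 349 x [-0.3 39.2 79.2 87.9 91.6] y [-6.4  2.4 25.6] z [0.13  0.135 0.138]
yel 743 x [-9.9 -6.7 53.4 67.9 71.2] y [-6.8  4.7 26.7] z [0.114 0.139 0.188]
red 149 x [24.6 25.6 29.6 33.7 34.9] y [-4.6  2.5  8.5] z [0.134 0.142 0.143]
handle 649 x [-4.6 -3.3  1.6  6.6  7.8] y [-14.    7.2  27.1] z [0.186 0.189 0.19 ]
```

>>> {"name": "step_arm", "arguments": {
  "series": [
    [2.5,1,-30,0,0,0,0],
    [0,0,-40,0,0,0,0],
    [0,0,-40,0,0,0,0],
    [0,0,-30,0,0,0,0],
    [0,0,-15,0,0,0,0],
    [0,0,-7,0,0,0,0],
    [0,0,-4,0,0,0,0],
    [0,0,0,0,0,0,0]
  ]
}}

```text
clock: 3.65
tool_pos: [0.5082, -0.183, 0.1601]
eef_rot: [0.545, 0.839, 0.0, 0.0]
contact_force: [0.4, 0.0, 0.2]
opening: 1.005
finger_force: 0.0
```

>>> {"name": "step_arm", "arguments": {
  "series": [
    [-1.5,0,-2,0,0,0,0.7],
    [0,0,0,0,0,0,0.7],
    [0,0,0,0,0,0,0.7],
    [0,0,0,0,0,0,0.7],
    [0,0,0,0,0,0,0.75],
    [0,0,0,0,0,0,0.78]
  ],
  "force": 40
}}

```text
clock: 4.25
tool_pos: [0.5061, -0.1835, 0.1578]
eef_rot: [0.545, 0.838, 0.0, 0.0]
contact_force: [-0.1, 0.1, 0.9]
opening: 0.477
finger_force: 0.0
```

Run:
```python
from h import *
for i in range(4):
    s=r.get_state(); print({k:np.round(s[k],4).tolist() for k in('clock','tool_pos','opening','finger_force','contact_force')})
    im,d,W=cloud('side')
cv2.imwrite('pics/side1.png',cv2.resize(im[170:320,180:380],(800,600),interpolation=cv2.INTER_CUBIC))
```

```text
{'clock': 4.25, 'tool_pos': [0.5061, -0.1835, 0.1578], 'opening': 0.4766, 'finger_force': 0.0, 'contact_force': [-0.1056, 0.118, 0.8945]}
{'clock': 4.3, 'tool_pos': [0.5061, -0.1834, 0.1578], 'opening': 0.4337, 'finger_force': 0.0, 'contact_force': [0.3123, -0.0414, 0.1597]}
{'clock': 4.35, 'tool_pos': [0.5061, -0.1834, 0.1578], 'opening': 0.3896, 'finger_force': 0.0, 'contact_force': [-0.5333, -0.2778, 0.111]}
{'clock': 4.4, 'tool_pos': [0.5061, -0.1834, 0.1578], 'opening': 0.3436, 'finger_force': 0.0, 'contact_force': [-0.4053, -0.2787, 0.4073]}
```

View pics/side1.png

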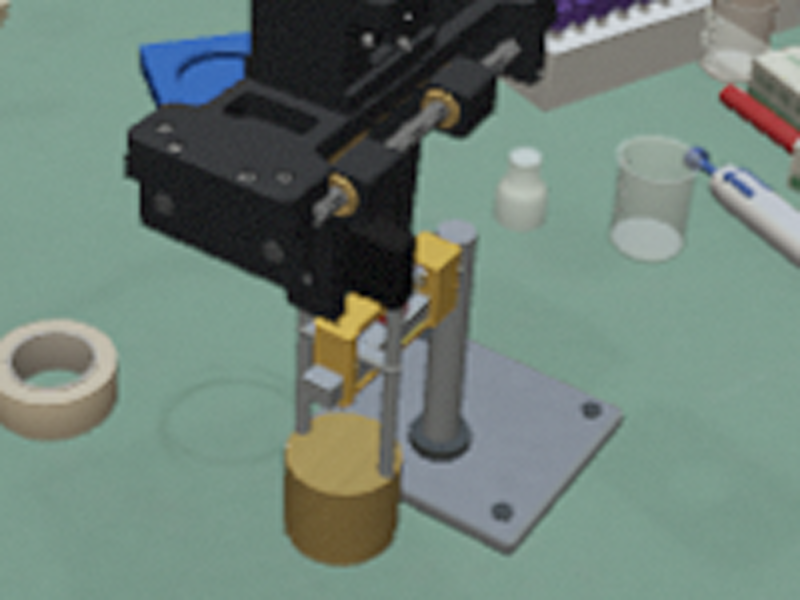

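The side view shows the fingers straddling the handle, clear above the beak. I'll close the grip now.

>>> {"name": "step_arm", "arguments": {
  "series": [
    [0,0,0,0,0,0,0.8],
    [0,0,0,0,0,0,0.84],
    [0,0,0,0,0,0,0.88],
    [0,0,0,0,0,0,1],
    [0,0,0,0,0,0,1],
    [0,0,0,0,0,0,1],
    [0,0,0,0,0,0,1]
  ],
  "force": 40
}}

```text
clock: 5.15
tool_pos: [0.5065, -0.1834, 0.1579]
eef_rot: [0.545, 0.838, 0.0, 0.0]
contact_force: [1.2, 0.9, 0.1]
opening: 0.157
finger_force: 39.7
```

>>> {"name": "step_arm", "arguments": {
  "series": [
    [0,0,0.5,0,0,0,1],
    [0,0,0.5,0,0,0,1],
    [0,0,0.5,0,0,0,1],
    [0,0,0,0,0,0,1],
    [0,0,0,0,0,0,1]
  ]
}}

```text
clock: 5.65
tool_pos: [0.5062, -0.1831, 0.159]
eef_rot: [0.545, 0.839, 0.0, -0.0]
contact_force: [3.6, 2.2, -6.3]
opening: 0.157
finger_force: 39.7
```

```bash
cat >> h.py <<'E'
def st(yaw=np.deg2rad(22.5),n=1):
    from scipy.spatial.transform import Rotation as R
    s=r.get_state(); p=s['tool_pos']; f=s['contact_force']; c,q=np.cos(yaw),np.sin(yaw)
    d=np.array(p)-[.5062,-.1831,0]
    print('t',round(float(s['clock']),2),'along',round((d[0]*c+d[1]*q)*1e3,2),'lat',round((-d[0]*q+d[1]*c)*1e3,2),'z',round(p[2]*1e3,2),'F along/lat/z',np.round([f[0]*c+f[1]*q,-f[0]*q+f[1]*c,f[2]],2),'M',np.round(s['moment'],3),'ff',round(float(s['finger_force']),1))
    return s
E
python3 - <<'E'
from h import *
for i in range(4): st(); r.snapshot('side')
E
```

```text
t 5.65 along -0.02 lat 0.02 z 159.04 F along/lat/z [ 4.15  0.63 -6.29] M [ 0.224 -0.858  0.038] ff 39.7
t 5.7 along -0.03 lat 0.05 z 159.06 F along/lat/z [ 3.79 -1.28 -6.03] M [ 0.333 -0.854  0.002] ff 39.7
t 5.75 along -0.03 lat 0.0 z 159.1 F along/lat/z [ 4.09 -0.18 -6.57] M [ 0.298 -0.866 -0.072] ff 39.7
t 5.8 along -0.02 lat 0.01 z 159.12 F along/lat/z [ 3.34  0.36 -6.67] M [ 0.318 -0.833 -0.034] ff 39.7
```

The bar is resting against the pocket's front wall, so I'll move back along the stand's +x in small steps.

>>> {"name": "step_arm", "arguments": {
  "series": [
    [1.8,0.8,0,0,0,0,1],
    [1.8,0.8,0,0,0,0,1],
    [1.8,0.8,0,0,0,0,1],
    [0,0,0,0,0,0,1],
    [0,0,0,0,0,0,1]
  ]
}}

```text
clock: 6.35
tool_pos: [0.5111, -0.1812, 0.1592]
eef_rot: [0.545, 0.838, -0.0, -0.0]
contact_force: [-0.4, -0.2, -4.0]
opening: 0.148
finger_force: 39.7
```

Run:
```python
from h import *
for i in range(3): st(); r.snapshot('side')
```

```text
t 6.35 along 5.27 lat -0.09 z 159.2 F along/lat/z [-0.46  0.02 -4.04] M [-0.08   0.009 -0.032] ff 39.7
t 6.4 along 5.29 lat -0.07 z 159.21 F along/lat/z [-0.96  0.25 -4.58] M [-0.023  0.047  0.028] ff 39.7
t 6.45 along 5.36 lat -0.08 z 159.23 F along/lat/z [-0.96 -0.04 -4.25] M [-0.047  0.07   0.003] ff 39.7
```

>>> {"name": "step_arm", "arguments": {
  "series": [
    [2.8,1.1,0,0,0,0,1],
    [2.8,1.1,0,0,0,0,1],
    [2.8,1.2,0,0,0,0,1],
    [1.8,0.8,0,0,0,0,1],
    [0,0,0,0,0,0,1]
  ],
  "force": 50
}}

```text
clock: 7.0
tool_pos: [0.5222, -0.1765, 0.1592]
eef_rot: [0.545, 0.839, 0.0, 0.0]
contact_force: [-0.5, -0.3, -3.8]
opening: 0.156
finger_force: 49.6
```

```bash
python3 -c "
from h import *
st()"
```

```text
t 7.0 along 17.3 lat 0.01 z 159.24 F along/lat/z [-0.54 -0.05 -3.83] M [-0.107 -0.008  0.006] ff 49.6
```

>>> {"name": "step_arm", "arguments": {
  "series": [
    [0.9,0.4,0,0,0,0,1],
    [0.9,0.4,0,0,0,0,1],
    [0.9,0.4,0,0,0,0,1],
    [0.9,0.4,0,0,0,0,1],
    [0.9,0.4,0,0,0,0,1],
    [0,0,0,0,0,0,1]
  ]
}}

```text
clock: 7.6
tool_pos: [0.5249, -0.1754, 0.1591]
eef_rot: [0.545, 0.838, -0.001, -0.001]
contact_force: [-3.4, -1.5, -2.2]
opening: 0.151
finger_force: 49.7
```

```bash
python3 -c "
from h import *
st()"
```

```text
t 7.6 along 20.22 lat -0.03 z 159.1 F along/lat/z [-3.66 -0.06 -2.16] M [-0.569  1.034  0.046] ff 49.7
```

>>> {"name": "step_arm", "arguments": {
  "series": [
    [0.9,0.4,0,0,0,0,1],
    [0.9,0.4,0,0,0,0,1],
    [0.9,0.4,0,0,0,0,1],
    [0.9,0.4,0,0,0,0,1],
    [0,0,0,0,0,0,1]
  ]
}}

```text
clock: 8.1
tool_pos: [0.5289, -0.1737, 0.1591]
eef_rot: [0.545, 0.838, -0.001, -0.001]
contact_force: [-5.0, -2.6, -0.9]
opening: 0.154
finger_force: 49.7
```

```bash
python3 -c "
from h import *
st()"
```

```text
t 8.1 along 24.6 lat 0.02 z 159.1 F along/lat/z [-5.6  -0.54 -0.91] M [-0.753  1.308 -0.043] ff 49.7
```

>>> {"name": "step_arm", "arguments": {
  "series": [
    [0.9,0.4,0,0,0,0,1],
    [0.9,0.4,0,0,0,0,1],
    [0.9,0.4,0,0,0,0,1],
    [0,0,0,0,0,0,1]
  ]
}}

```text
clock: 8.5
tool_pos: [0.5312, -0.1728, 0.1591]
eef_rot: [0.545, 0.838, -0.001, -0.001]
contact_force: [-5.2, -2.9, -1.3]
opening: 0.156
finger_force: 49.7
```

```bash
python3 -c "
from h import *
st()"
```

```text
t 8.5 along 27.02 lat 0.01 z 159.09 F along/lat/z [-5.91 -0.74 -1.25] M [-0.849  1.536 -0.006] ff 49.7
```

>>> {"name": "step_arm", "arguments": {
  "series": [
    [0.9,0.4,0,0,0,0,1],
    [0.9,0.4,0,0,0,0,1],
    [0.9,0.4,0,0,0,0,1],
    [0,0,0,0,0,0,1]
  ]
}}

```text
clock: 8.9
tool_pos: [0.5334, -0.1718, 0.1591]
eef_rot: [0.545, 0.838, -0.001, -0.001]
contact_force: [-6.5, -3.4, -1.1]
opening: 0.158
finger_force: 49.7
```

```bash
python3 -c "
from h import *
st()"
```

```text
t 8.9 along 29.4 lat 0.03 z 159.07 F along/lat/z [-7.35 -0.64 -1.09] M [-0.918  1.69   0.   ] ff 49.7
```

>>> {"name": "step_arm", "arguments": {
  "series": [
    [0.5,0.2,0,0,0,0,1],
    [0.5,0.2,0,0,0,0,1],
    [0.5,0.2,0,0,0,0,1],
    [0,0,0,0,0,0,1]
  ]
}}

```text
clock: 9.3
tool_pos: [0.5344, -0.1714, 0.1591]
eef_rot: [0.546, 0.838, -0.002, -0.002]
contact_force: [-7.6, -2.9, 0.2]
opening: 0.157
finger_force: 49.7
```

```bash
python3 -c "
from h import *
st()"
```

```text
t 9.3 along 30.55 lat 0.0 z 159.08 F along/lat/z [-8.12  0.23  0.21] M [-0.933  1.817 -0.029] ff 49.7
```

>>> {"name": "step_arm", "arguments": {
  "series": [
    [0.5,0.2,0,0,0,0,1],
    [0.5,0.2,0,0,0,0,1],
    [0,0,0,0,0,0,1]
  ]
}}

```text
clock: 9.6
tool_pos: [0.5346, -0.1714, 0.1591]
eef_rot: [0.546, 0.838, -0.002, -0.002]
contact_force: [-9.3, -4.2, 1.6]
opening: 0.151
finger_force: 49.8
```

```bash
python3 -c "
from h import *
st(); r.snapshot('side'); st()"
```

```text
t 9.6 along 30.7 lat -0.03 z 159.06 F along/lat/z [-10.16  -0.29   1.62] M [-1.112  2.185  0.057] ff 49.8
t 9.65 along 30.71 lat -0.02 z 159.05 F along/lat/z [-8.64 -1.05  1.18] M [-1.132  2.158  0.011] ff 49.8
```

>>> {"name": "step_arm", "arguments": {
  "series": [
    [0.6,0.3,0,0,0,0,1],
    [0.5,0.2,0,0,0,0,1],
    [0,0,0,0,0,0,1],
    [0,0,0,0,0,0,1],
    [0,0,1,0,0,0,1],
    [0,0,1,0,0,0,1],
    [0,0,0,0,0,0,1]
  ]
}}

```text
clock: 10.35
tool_pos: [0.5346, -0.1709, 0.1598]
eef_rot: [0.546, 0.838, -0.003, -0.003]
contact_force: [-8.4, -4.8, -7.7]
opening: 0.157
finger_force: 49.9
```

```bash
python3 -c "
from h import *
st(); r.snapshot('side'); st()"
```

```text
t 10.35 along 30.95 lat 0.4 z 159.78 F along/lat/z [-9.55 -1.2  -7.66] M [-1.32   2.041  0.024] ff 49.9
t 10.4 along 30.94 lat 0.42 z 159.8 F along/lat/z [-8.98 -0.9  -6.9 ] M [-1.294  1.991 -0.018] ff 49.9
```

>>> {"name": "step_arm", "arguments": {
  "series": [
    [0.5,0.2,1,0,0,0,1],
    [0.4,0,1,0,0,0,1],
    [0,0,0,0,0,0,1]
  ]
}}

```text
clock: 10.7
tool_pos: [0.5347, -0.1705, 0.1614]
eef_rot: [0.546, 0.838, -0.003, -0.004]
contact_force: [-9.8, -4.3, -7.9]
opening: 0.153
finger_force: 50.0
```

```bash
python3 -c "
from h import *
st(); r.snapshot('side'); st()"
```

```text
t 10.7 along 31.13 lat 0.79 z 161.4 F along/lat/z [-10.7   -0.24  -7.95] M [-1.25   2.208 -0.012] ff 50.0
t 10.75 along 31.18 lat 0.76 z 161.43 F along/lat/z [-10.73  -0.4   -8.38] M [-1.265  2.193 -0.058] ff 50.0
```

>>> {"name": "step_arm", "arguments": {
  "series": [
    [0.2,0,1,0,0,0,1],
    [0.2,0,1,0,0,0,1],
    [0,0,1,0,0,0,1],
    [0,0,1,0,0,0,1],
    [0,0,0,0,0,0,1]
  ]
}}

```text
clock: 11.25
tool_pos: [0.5346, -0.1701, 0.1652]
eef_rot: [0.546, 0.838, -0.003, -0.005]
contact_force: [-9.7, -4.1, -8.4]
opening: 0.152
finger_force: 50.0
```

```bash
python3 -c "
from h import *
st()"
```

```text
t 11.25 along 31.22 lat 1.16 z 165.22 F along/lat/z [-10.53  -0.12  -8.44] M [-1.136  2.378 -0.018] ff 50.0
```

>>> {"name": "step_arm", "arguments": {
  "series": [
    [0.2,-0.2,1.5,0,0,0,1],
    [0.2,-0.2,1.5,0,0,0,1],
    [0.2,-0.2,1.5,0,0,0,1],
    [0,0,1.5,0,0,0,1],
    [0,0,0,0,0,0,1]
  ]
}}

```text
clock: 11.75
tool_pos: [0.5348, -0.1703, 0.1711]
eef_rot: [0.546, 0.838, -0.003, -0.005]
contact_force: [-10.0, -3.9, -7.4]
opening: 0.156
finger_force: 50.0
```

```bash
python3 -c "
from h import *
st()"
```

```text
t 11.75 along 31.3 lat 0.86 z 171.11 F along/lat/z [-10.74   0.19  -7.44] M [-0.92   2.534  0.004] ff 50.0
```

>>> {"name": "step_arm", "arguments": {
  "series": [
    [0,0,1.5,0,0,0,1],
    [0,0,1.5,0,0,0,1],
    [0,0,1.5,0,0,0,1],
    [0,0,1.5,0,0,0,1],
    [0,0,1.5,0,0,0,1],
    [0,0,1.5,0,0,0,1],
    [0,0,1.5,0,0,0,1],
    [0,0,1.5,0,0,0,1],
    [0,0,0,0,0,0,1],
    [0,0,0,0,0,0,1]
  ]
}}

```text
clock: 12.75
tool_pos: [0.5409, -0.1696, 0.1853]
eef_rot: [0.545, 0.838, 0.0, 0.0]
contact_force: [-0.8, -0.1, -4.5]
opening: 0.153
finger_force: 49.8
```

```bash
python3 -c "
from h import *
st()"
```

```text
t 12.75 along 37.25 lat -0.82 z 185.34 F along/lat/z [-0.75  0.19 -4.51] M [-0.038  0.073  0.055] ff 49.8
```

Run:
```python
from h import *
im,d,W=cloud('side'); cv2.imwrite('pics/side2.png',cv2.resize(im[170:320,180:380],(800,600),interpolation=cv2.INTER_CUBIC))
h=cv2.cvtColor(im,cv2.COLOR_BGR2HSV); m=(h[...,0]>12)&(h[...,0]<28)&(h[...,1]>100)&(W[...,2]>.09)&(W[...,2]<.103); m[:220]=0
p=W[m]; print(len(p),np.round(np.median(p,0),4))
```

```text
206 [ 0.5386 -0.1846  0.0956]
```

View pics/side2.png

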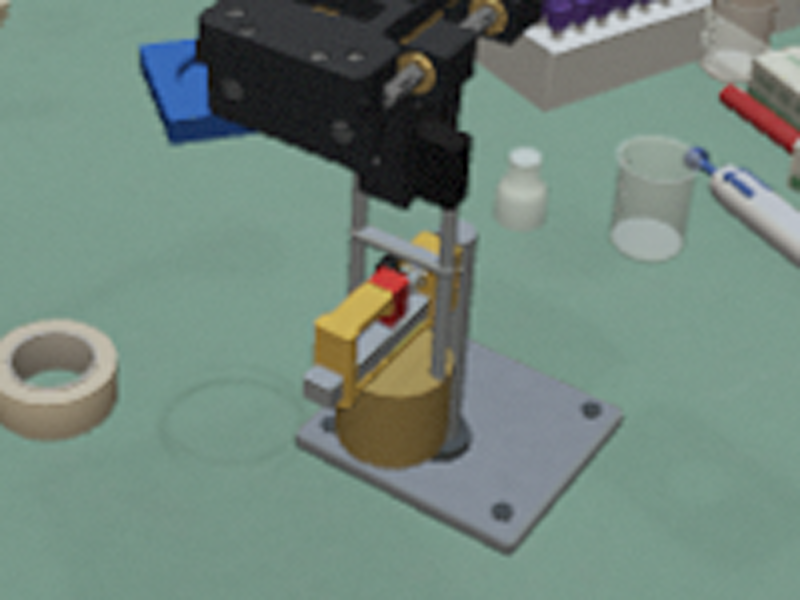

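The bar is clear above the keeper, which has closed again, and the weight hangs upright. I'll draw it off along the stand's -x.

>>> {"name": "step_arm", "arguments": {
  "series": [
    [0,0,2,0,0,0,1],
    [-4.6,-1.9,0,0,0,0,1],
    [-9.2,-3.8,0,0,0,0,1],
    [-9.2,-3.8,0,0,0,0,1],
    [-9.2,-3.8,0,0,0,0,1],
    [-9.2,-3.8,0,0,0,0,1],
    [-9.2,-3.8,0,0,0,0,1],
    [-9.2,-3.8,0,0,0,0,1],
    [-9.2,-3.8,0,0,0,0,1],
    [-9.2,-3.8,0,0,0,0,1],
    [-9.2,-3.8,0,0,0,0,1],
    [-9.2,-3.8,0,0,0,0,1],
    [0,0,0,0,0,0,1]
  ]
}}

```text
clock: 14.1
tool_pos: [0.442, -0.2105, 0.1872]
eef_rot: [0.546, 0.838, -0.001, -0.001]
contact_force: [-0.1, 1.0, -4.0]
opening: 0.155
finger_force: 49.8
```

Run:
```python
from h import *
s=st(); print(s['tool_pos'])
for n in('scene','side'):
    f=np.load(n+'0.npz'); im,w=f['im'],f['W']; h=cv2.cvtColor(im,cv2.COLOR_BGR2HSV)
    z=np.nan_to_num(w[...,2]); m=(h[...,0]>100)&(h[...,0]<130)&(h[...,1]>150)&(z>.014)&(abs(w[...,0]-.655)<.07)&(abs(w[...,1]-.178)<.07)
    p=(w[m][:,:2]*1000).astype(np.float32); c,sz,a=cv2.minAreaRect(p); print(n,np.round(c,1),np.round(sz,1),a)
    q=w[(abs(w[...,0]-.72)<.15)&(abs(w[...,1]-.22)<.13)&(z>.1)]; print('tall',len(q),np.round(np.percentile(q,[5,50,95],axis=0),3).tolist())
```

```text
t 14.1 along -69.77 lat -0.71 z 187.19 F along/lat/z [ 0.3   0.93 -4.04] M [-0.086  0.082 -0.042] ff 49.8
[ 0.44200995 -0.21045294  0.18719108]
scene [653.6 179. ] [91.5 91.1] 73.84148406982422
tall 1628 [[0.764, 0.294, 0.106], [0.805, 0.304, 0.159], [0.863, 0.34, 0.208]]
side [656.7 178.4] [95.9 91.4] 73.96075439453125
tall 1681 [[0.765, 0.292, 0.106], [0.806, 0.301, 0.159], [0.863, 0.338, 0.206]]
```

>>> {"name": "step_arm", "arguments": {
  "series": [
    [0,0,20,0,0,0,1],
    [0,0,35,0,0,0,1],
    [0,0,35,0,0,0,1],
    [0,0,15,0,0,0,1]
  ]
}}

```text
clock: 14.5
tool_pos: [0.4459, -0.2101, 0.2952]
eef_rot: [0.545, 0.839, 0.001, 0.003]
contact_force: [-0.1, -1.0, -4.7]
opening: 0.156
finger_force: 49.8
```

Run:
```python
from h import *
f=np.load('scene0.npz'); print(np.round(f['W'][170:180:4,252:266:4],3).tolist())
f=np.load('side0.npz'); print(np.round(f['W'][155:163:4,262:272:4],3).tolist())
```

```text
[[[0.78, 0.27, 0.04], [0.781, 0.254, 0.044], [0.793, 0.251, 0.042], [0.805, 0.247, 0.04]], [[0.777, 0.266, 0.03], [0.781, 0.253, 0.033], [0.79, 0.247, 0.032], [0.8, 0.243, 0.03]], [[0.774, 0.263, 0.02], [0.78, 0.253, 0.021], [0.788, 0.245, 0.021], [0.803, 0.246, 0.017]]]
[[[0.785, 0.263, 0.04], [0.792, 0.255, 0.042], [0.801, 0.248, 0.043]], [[0.782, 0.257, 0.031], [0.787, 0.245, 0.035], [0.797, 0.241, 0.035]]]
```

Ball is low (z < 50 mm) and off the path. I'll carry the weight to above the nest.

>>> {"name": "step_arm", "arguments": {
  "series": [
    [10,19,0,0,0,0,1],
    [20,36,0,0,0,0,1],
    [21,39,0,0,0,0,1],
    [21,39,0,0,0,0,1],
    [21,39,0,0,0,0,1],
    [21,39,0,0,0,0,1],
    [21,39,0,0,0,0,1],
    [21,39,0,0,0,0,1],
    [21,39,-20,0,0,0,1],
    [20,37,-20,0,0,0,1],
    [12,23,-20,0,0,0,1],
    [0,0,0,0,0,0,1],
    [0,0,0,0,0,0,1]
  ]
}}

```text
clock: 15.8
tool_pos: [0.6523, 0.1789, 0.2309]
eef_rot: [0.544, 0.839, -0.001, -0.001]
contact_force: [0.5, -1.7, -4.5]
opening: 0.154
finger_force: 49.8
```

```bash
cat > meas.py <<'E'
from h import *
from scipy.optimize import least_squares
def circ(p,R):
    # only the camera-facing side is seen: fit fixed-radius circle, robust
    f=lambda c:np.hypot(p[:,0]-c[0],p[:,1]-c[1])-R
    return least_squares(f,p[:,:2].mean(0),loss='soft_l1',f_scale=.001).x
s=st(); t=np.array(s['tool_pos']); print('tcp',np.round(t,4),np.round(s['eef_rot'],4),np.round(s['contact_force'],1))
for n in('scene','side'):
    im,d,W=cloud(n); cv2.imwrite(f'pics/{n}_{s["clock"]:.2f}.png',im); h=cv2.cvtColor(im,cv2.COLOR_BGR2HSV); H,S=h[...,0],h[...,1]; z=np.nan_to_num(W[...,2])
    near=np.hypot(W[...,0]-t[0],W[...,1]-t[1])<.06
    b=near&(H>12)&(H<28)&(S>100)
    top=z[b].max() if b.any() else 0; zt=np.percentile(z[b],97)
    P=W[b]; wall=P[(P[:,2]<zt-.005)]; tp=P[P[:,2]>zt-.005]
    c,rr=cv2.minEnclosingCircle((tp[:,:2]*1000).astype(np.float32))
    print(n,'brass',b.sum(),'top',round(zt,4),'bottom',round(np.percentile(P[:,2],1),4),'topcirc',np.round(c,1),round(rr,1))
    for lo,hi in((.0,.015),(.015,.03),(.03,.045)):
        w=P[(P[:,2]>zt-.045+lo)&(P[:,2]<zt-.045+hi-(.006 if hi>.04 else 0))]
        if len(w)>20: 
            q=circ(w,.025); # choose the side away from camera
            print('  wall',lo,np.round(q*1000,1),len(w))
E
python3 meas.py
```

```text
t 15.8 along 273.51 lat 278.52 z 230.85 F along/lat/z [-0.17 -1.76 -4.45] M [-0.229  0.011 -0.009] ff 49.8
tcp [0.6523 0.1789 0.2309] [ 5.442e-01  8.389e-01 -1.100e-03 -7.000e-04] [ 0.5 -1.7 -4.5]
scene brass 491 top 0.3249 bottom 0.1011 topcirc [659.9 163.8] 40.9
  wall 0.015 [651.1 151.5] 22
  wall 0.03 [651.5 150.2] 23
side brass 548 top 0.3296 bottom 0.1023 topcirc [654.3 160.7] 44.8
  wall 0.015 [651.4 147.7] 24
  wall 0.03 [654.9 140.3] 40
```

```bash
sed -i 's/b=near&(H>12)&(H<28)&(S>100)/b=near\&(H>12)\&(H<28)\&(S>100)\&(z<t[2]-.07)/' meas.py; python3 meas.py; python3 -c "
import cv2
a=cv2.imread('pics/scene_15.80.png')[120:240,180:300];b=cv2.imread('pics/side_15.85.png') 
import glob;print(glob.glob('pics/*15*'))"
```

```text
t 15.9 along 273.58 lat 276.07 z 232.72 F along/lat/z [-0.19 -0.73 -4.7 ] M [-0.113 -0.034  0.025] ff 49.8
tcp [0.6533 0.1766 0.2327] [ 5.457e-01  8.380e-01 -4.000e-04  7.000e-04] [ 0.1 -0.8 -4.7]
scene brass 399 top 0.1463 bottom 0.1026 topcirc [648.4 173.1] 22.0
  wall 0.0 [654.5 178. ] 102
  wall 0.015 [654.  178.5] 120
  wall 0.03 [654.4 178.6] 70
side brass 414 top 0.1447 bottom 0.1026 topcirc [652.8 172.4] 24.1
  wall 0.0 [655.9 176.2] 90
  wall 0.015 [655.3 176. ] 110
  wall 0.03 [655.4 175.6] 70
['pics/scene_15.90.png', 'pics/side_15.90.png', 'pics/side_15.80.png', 'pics/scene_15.80.png'][ WARN:0@0.011] global loadsave.cpp:275 findDecoder imread_('pics/side_15.85.png'): can't open/read file: check file path/integrity
```

Run:
```python
import numpy as np,cv2
from scipy.optimize import least_squares
for n in('scene','side'):
    f=np.load(n+'0.npz'); im,w=f['im'],f['W']; h=cv2.cvtColor(im,cv2.COLOR_BGR2HSV); z=np.nan_to_num(w[...,2])
    m=(h[...,0]>95)&(h[...,0]<135)&(h[...,1]>120)&(abs(w[...,0]-.655)<.08)&(abs(w[...,1]-.178)<.08)
    P=w[m]*1000
    # symmetric-inlier square fit: model of top square 92, maximise soft inside/outside using all blue pts projected: use extent percentiles in rotated frame
    a=np.deg2rad(74-90); ex=np.array([np.cos(a),np.sin(a)]); ey=np.array([-np.sin(a),np.cos(a)])
    T=P[P[:,2]>14]; x=T[:,:2]@ex; y=T[:,:2]@ey
    for q in(0.5,1.5,3): 
        cx=np.percentile(x,[q,100-q]);cy=np.percentile(y,[q,100-q]); c=cx.mean()*ex+cy.mean()*ey; print(n,q,np.round(c,1),round(np.ptp(cx),1),round(np.ptp(cy),1))
    c0=np.array([655,178.5]); d=np.hypot(*(P[:,:2]-c0).T); F=P[(P[:,2]<13)&(d<36)]; print('floor',len(F),np.round(np.median(F,0),1),np.round((F.min(0)+F.max(0))/2,1),np.round(np.ptp(F,0),1))
```

```text
scene 0.5 [654.5 179.6] 92.0 91.2
scene 1.5 [654.1 179.3] 90.3 89.2
scene 3 [654.  178.8] 88.9 86.7
floor 132 [660.9 188.6  11.3] [661.7 188.6  11.3] [50.6 49.8  3.4]
side 0.5 [656.7 179.1] 90.7 94.9
side 1.5 [656.4 178.9] 89.8 92.8
side 3 [656.3 178.4] 88.0 90.7
floor 211 [661.5 186.1   9.6] [661.3 185.5   9.8] [54.5 54.   6.4]
```

Run:
```python
import cv2
a=cv2.imread('pics/scene_15.90.png')[110:235,175:305]; b=cv2.imread('pics/side_15.90.png')[100:225,170:300]
f=lambda x:cv2.resize(x,(400,384),interpolation=cv2.INTER_CUBIC)
cv2.imwrite('pics/crop2.png',cv2.hconcat([f(a),f(b)]))
```

```text
(no output)
```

View pics/crop2.png

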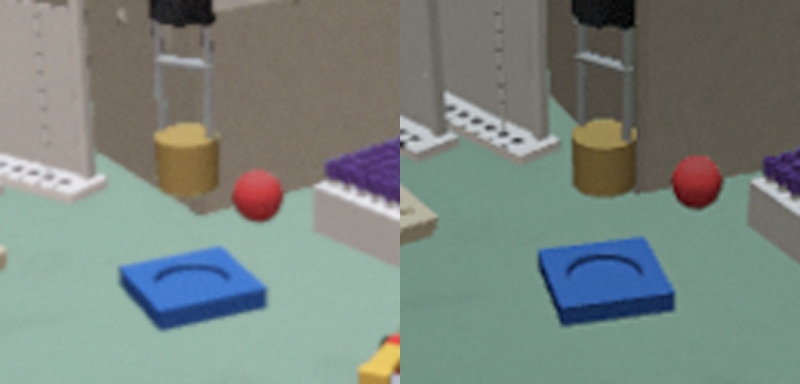

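>>> {"name": "step_arm", "arguments": {
  "series": [
    [0.6,1.8,-10,0,0,0,1],
    [0,0,-20,0,0,0,1],
    [0,0,-20,0,0,0,1],
    [0,0,-13,0,0,0,1],
    [0,0,-5,0,0,0,1],
    [0,0,0,0,0,0,1],
    [0,0,0,0,0,0,1]
  ]
}}

```text
clock: 16.7
tool_pos: [0.6544, 0.1803, 0.1651]
eef_rot: [0.545, 0.838, 0.001, 0.001]
contact_force: [-0.3, 0.4, -3.8]
opening: 0.151
finger_force: 49.8
```

```bash
python3 meas.py
```

```text
t 16.7 along 275.99 lat 279.0 z 165.1 F along/lat/z [-0.09  0.44 -3.79] M [-0.04   0.018 -0.032] ff 49.8
tcp [0.6544 0.1803 0.1651] [5.451e-01 8.384e-01 7.000e-04 6.000e-04] [-0.3  0.4 -3.8]
scene brass 354 top 0.0786 bottom 0.0365 topcirc [651.3 175.9] 22.4
  wall 0.0 [655.6 182.9] 78
  wall 0.015 [655.3 182.2] 105
  wall 0.03 [655.5 182.3] 63
side brass 378 top 0.0772 bottom 0.0372 topcirc [654.3 176.1] 25.1
  wall 0.0 [656.6 179.7] 72
  wall 0.015 [656.8 179.7] 96
  wall 0.03 [656.7 179.8] 64
```

>>> {"name": "step_arm", "arguments": {
  "series": [
    [-0.4,-1,0,0,0,0,1],
    [-0.3,-1,0,0,0,0,1],
    [0,0,-4,0,0,0,1],
    [0,0,-4,0,0,0,1],
    [0,0,-4,0,0,0,1],
    [0,0,-3,0,0,0,1],
    [0,0,0,0,0,0,1]
  ]
}}

```text
clock: 17.5
tool_pos: [0.6525, 0.1781, 0.1484]
eef_rot: [0.545, 0.838, -0.001, -0.0]
contact_force: [-0.7, 0.6, -3.8]
opening: 0.152
finger_force: 49.8
```

```bash
python3 meas.py
```

```text
t 17.5 along 273.39 lat 277.75 z 148.41 F along/lat/z [-0.42  0.81 -3.76] M [-0.064  0.057 -0.01 ] ff 49.8
tcp [0.6525 0.1781 0.1484] [ 5.449e-01  8.385e-01 -5.000e-04 -5.000e-04] [-0.7  0.6 -3.8]
scene brass 342 top 0.062 bottom 0.021 topcirc [649.7 175.2] 22.9
  wall 0.0 [653.1 180.4] 77
  wall 0.015 [653.  179.9] 95
  wall 0.03 [624.3 144.4] 62
side brass 382 top 0.0607 bottom 0.0195 topcirc [653.1 175.6] 25.0
  wall 0.0 [654.7 177.9] 80
  wall 0.015 [654.4 177.6] 92
  wall 0.03 [654.  178.2] 62
```

>>> {"name": "step_arm", "arguments": {
  "series": [
    [1.5,0,0,0,0,0,1],
    [0,0,-1,0,0,0,1],
    [0,0,-1,0,0,0,1],
    [0,0,-1,0,0,0,1],
    [0,0,-1,0,0,0,1],
    [0,0,0,0,0,0,1]
  ]
}}

```text
clock: 18.2
tool_pos: [0.6543, 0.1782, 0.145]
eef_rot: [0.545, 0.838, -0.0, -0.0]
contact_force: [0.3, -0.3, -4.8]
opening: 0.15
finger_force: 49.8
```

>>> {"name": "step_arm", "arguments": {
  "series": [
    [0,0,-0.7,0,0,0,1],
    [0,0,-0.7,0,0,0,1],
    [0,0,0,0,0,0,1]
  ]
}}

```text
clock: 18.5
tool_pos: [0.6544, 0.1781, 0.1437]
eef_rot: [0.545, 0.838, -0.0, -0.0]
contact_force: [0.6, 0.0, -4.4]
opening: 0.156
finger_force: 49.8
```

>>> {"name": "step_arm", "arguments": {
  "series": [
    [0,0,-0.7,0,0,0,1],
    [0,0,-0.7,0,0,0,1],
    [0,0,0,0,0,0,1]
  ]
}}

```text
clock: 18.8
tool_pos: [0.6549, 0.1784, 0.1433]
eef_rot: [0.545, 0.838, 0.001, 0.0]
contact_force: [-0.6, 0.9, 1.8]
opening: 0.156
finger_force: 49.8
```

>>> {"name": "step_arm", "arguments": {
  "series": [
    [0,0,-0.6,0,0,0,1],
    [0,0,-0.6,0,0,0,1],
    [0,0,0,0,0,0,1]
  ]
}}

```text
clock: 19.1
tool_pos: [0.6554, 0.1786, 0.1432]
eef_rot: [0.545, 0.838, 0.001, 0.001]
contact_force: [-1.8, 1.2, 8.6]
opening: 0.15
finger_force: 49.9
```

```bash
python3 meas.py
```

```text
t 19.1 along 276.22 lat 277.07 z 143.18 F along/lat/z [-1.22  1.78  8.58] M [-0.192  0.765 -0.089] ff 49.9
tcp [0.6554 0.1786 0.1432] [5.450e-01 8.384e-01 1.100e-03 7.000e-04] [-1.8  1.2  8.6]
scene brass 321 top 0.0572 bottom 0.019 topcirc [650. 173.] 21.0
  wall 0.0 [629.5 143.6] 55
  wall 0.015 [655.1 180.5] 99
  wall 0.03 [655.1 180. ] 63
side brass 359 top 0.0551 bottom 0.017 topcirc [655.  176.4] 24.6
  wall 0.0 [656.7 178.1] 55
  wall 0.015 [656.5 178. ] 96
  wall 0.03 [656.7 178.1] 60
```

>>> {"name": "step_arm", "arguments": {
  "series": [
    [0,0,0.6,0,0,0,1],
    [0,0,0.6,0,0,0,1],
    [0,0,0,0,0,0,1],
    [0,0,0,0,0,0,0.84],
    [0,0,0,0,0,0,0.8],
    [0,0,0,0,0,0,0.7],
    [0,0,0,0,0,0,0.5],
    [0,0,0,0,0,0,0.4],
    [0,0,0,0,0,0,0.4],
    [0,0,0,0,0,0,0.4]
  ]
}}

```text
clock: 20.2
tool_pos: [0.6545, 0.1782, 0.1424]
eef_rot: [0.545, 0.838, 0.0, 0.0]
contact_force: [1.1, -0.5, 0.7]
opening: 0.597
finger_force: 0.0
```

>>> {"name": "step_arm", "arguments": {
  "series": [
    [0,0,5,0,0,0,0.4],
    [0,0,15,0,0,0,0.4],
    [0,0,30,0,0,0,0.4],
    [0,0,40,0,0,0,0.4],
    [0,0,40,0,0,0,0.4],
    [0,0,0,0,0,0,0.4],
    [0,0,0,0,0,0,0.4]
  ]
}}

```text
clock: 20.9
tool_pos: [0.6552, 0.1783, 0.2748]
eef_rot: [0.545, 0.838, 0.001, 0.001]
contact_force: [-0.4, 0.4, -0.7]
opening: 0.602
finger_force: 0.0
```

Run:
```python
from h import *
s=st()
o=[]
for n,(x,y) in dict(scene=(175,150),side=(170,130)).items():
    im,d,W=cloud(n); o.append(cv2.resize(im[y-50:y+75,x:x+130],(400,384),interpolation=cv2.INTER_CUBIC))
    h=cv2.cvtColor(im,cv2.COLOR_BGR2HSV); z=np.nan_to_num(W[...,2]); near=np.hypot(W[...,0]-.655,W[...,1]-.178)<.06
    p=W[near&(h[...,0]>12)&(h[...,0]<28)&(h[...,1]>100)&(z<.08)]; q=W[near&(h[...,2]<60)&(z>.12)&(z<.18)]
    print(n,'brass top',np.percentile(p[:,2],97),'handle',np.round(np.median(q,0),4),np.round(np.percentile(q[:,2],[2,98]),4))
cv2.imwrite('pics/final.png',cv2.hconcat(o))
```

```text
t 20.9 along 275.95 lat 276.89 z 274.76 F along/lat/z [-0.18  0.48 -0.75] M [-0.072  0.098  0.035] ff 0.0
scene brass top 0.05723877841847753 handle [0.6511 0.1729 0.1614] [0.1458 0.1752]
side brass top 0.05540844611243918 handle [0.6529 0.171  0.161 ] [0.1439 0.1742]
```

View pics/final.png

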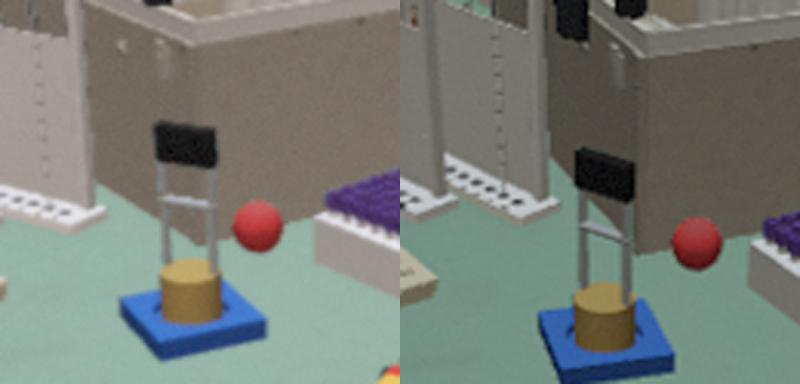

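The weight stands upright in the recess, centred, with the gripper clear above it. Handing in.

```bash
python3 -c "
from h import *
print(r.finish_job())"
```

```text
the job is handed in; nothing more can be done
None
```

The check weight is off the hook and standing upright in the nest's recess, released with the gripper clear; I handed the job in at about 21 s of the 72 s allowed, and no verdict was returned.

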